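# Set the reach gauge to its mark and hold it

### The arm

A 6-joint arm with a two-finger parallel gripper is mounted at the origin on a cart in front of the work surface, level with it; the furniture and walls round the work are solid. World frame = base frame: x ahead of the robot, y to its left, z up, the work surface at z = 0. Lengths are in m, angles in rad, forces in N, time in s.
With the tool pointing down it reaches from about 0.225 to 0.875 m from the base axis. Payload 3.4 kg.
Tool frame: the origin (TCP) lies at the very end of the fingers, on their centre line; the grasp point (between the pads) lies manip.pinch_z behind it (manip.pinch_z is the distance from the TCP to the grasp point, in m); z points along the fingers, y is the direction in which the jaws open and shut (so a half turn about z gives the same grasp; the last joint's range is limited). The gripper opens to 85 mm and grips with 20 to 120 N. Pads are 22 mm wide; open, the fingers measure 114 mm over their backs; the gripper's body (76 mm by 85 mm) begins 54 mm behind the grasp point. The pads swing forward as they close: fully open they stand 13 mm farther back than shut.
Start: joints at [-1.418, 0.276, 1.505, -0, 1.361, -0.121], TCP at [0.155, -0.554, 0.231] pointing down, gripper open.
Joint ranges: [-2.89, 2.89], [-0.75, 2.08], [0.22, 2.7], [-1.18, 4.32], [0.11, 2.71], [-2.7, 2.7]. Speed limits (rad/s): [2.57, 2.57, 3.14, 3.14, 3.14, 3.14].

### API

Orientations are given as a unit quaternion [w, x, y, z].
In Python, from rig import manip, imaging, workorder gives the robot as it stands.
- The arm moves only by the tool apply_moves, never from a script. Its argument "moves" is one flat list of numbers, 7 for each row, row after row: the finger opening in m, from 0 to 0.0854, then the shift along the tool's x, y, z in m, then the turn, a rotation vector about the tool's x, y, z in rad. In form: [jaw, tx, ty, tz, rx, ry, rz, jaw, tx, ty, tz, rx, ry, rz, ...]. A call has exactly 8 rows; each row shifts and turns the pose as measured when the row begins, along the tool's axes as they then stand; what a row does not reach is not made up. A row lasts 1/12 s, in which the tool goes at most 41.7 mm and 7.16 degrees, less where a joint would pass 70% of its speed; a pose out of reach is approached as far as the arm can. A call with a gripper value outside its range is refused whole. The fingers move at their own pace and stop on an object; "newtons" is the grip in N (left out, the last holds). Time passes only in rows, so rows that do not move let the fingers close, or fill a call up. It gives the time, the measured TCP pose, the force and the opening at its end, in the units of the state.
- manip.get_state(): the state, without advancing time (a new reading comes with each control period).
- imaging.get_image(name): name is "side" or "top" or "wrist"; returns a dict with "image" (384x512x3 uint8, red, green, blue), "range_z" (384x512 float32, m along the optical axis (not along the pixel's ray), 0 where there is no reading), "fx", "fy", "cx", "cy" (pixels), "k1" (the pictures are not rectified: a ray, as slopes to the right and down, at radius r is drawn at 1 + k1 r^2 times it, then the intrinsics apply), "R" (3x3) and "t" (3): a world point X has camera coordinates R X + t. Camera axes: x right, y down, z forward; pixel columns grow to the right and rows downward; lengths in m; the calibration is good to about 2 mm. A picture is of the moment at which its call begins.
- workorder.sign_off(): hands the job in, once; it reports no verdict.
The state is a dict: "clock": time; "qpos": joint angles; "qd": joint speeds; "effort": joint torques, N m; "position": TCP position; "ee_rot": TCP orientation; "contact_force": force on the tool from outside, world axes, zero at the start; "moment": the same for the moment, N m; "width": finger opening in m.
Only numpy, scipy, OpenCV 4.12 (cv2) and the standard library are available. Lean on these libraries where they do the work, as an engineer would, in place of code of your own. Each camera call takes 0.05 s, during which the arm holds its last target.

### The job

Set the reach gauge on the bench: first turn its peak-pointer knob anticlockwise, back to the zero stop, then push the lock button fully down so that the sprung arm is free. Then draw the arm out by its upright grip until its index finger is level with the clip on the scale, without overshooting the clip by more than a centimetre, so that the peak pointer records the true reach. The arm springs home if let go, so finish while still holding it out at the clip; leave the clip and the loose things around the gauge where they are.

Things in the scene. Friction and masses are not known exactly. Their poses are not given: they have to be found in the camera images.
- gauge: the reach gauge, fixed to the bench, anywhere in front of the robot and turned up to about 0.5 rad either way. Dark steel base plate 107 x 370 x 12 mm (x from -62 to +45, y from -165 to +205), on its rear (-y) part a grey sleeve 48 x 150 mm whose roof is 52 mm above the bench; from the sleeve a square aluminium arm runs out along +y. Origin on the bench, under the arm's centre line at the front mouth of the sleeve; x across, y along the arm (the way it draws out), z up
- knob_top (a point): centre of the top of the peak-pointer knob, 93 mm above the bench, at y = -115 mm on the gauge. The knob is an upright dark steel fin 44 mm long, 12 mm thick and 34 mm high (from 59 to 93 mm above the bench) over a flat round skirt of 36 mm; below it lies a round dial of 72 mm, top 55 mm above the bench. The point turns with the knob: its x is the fin's length (the pointer is at its -x end), its y the fin's thickness
- peak_knob (a joint): angle of the peak knob in rad: 0 at the zero stop (pointer against the small pin, fin along the gauge's x), growing clockwise seen from above, at most 1.45; turns with 0.04 N m of friction and stays where it is left. When the arm is drawn out past the pointer's reading it carries the pointer along, 1 rad per 90 mm
- button_top (a point): centre of the top of the lock button, a steel plunger of 24 mm diameter in the roof of the sleeve at y = -25 mm on the gauge; its top is 66 mm above the bench when up and 58 mm when down, its fixed collar (38 mm diameter) 56 mm above the bench
- lock_button (a joint): travel of the lock button in m: 0 up (arm locked), 0.008 fully down; takes about 4 N, and stays down where it is left. The arm is free from about 0.006 on
- grip_top (a point): centre of the top of the arm's upright grip, a dark wooden post 20 mm (gauge x) by 24 mm (gauge y), from 45 to 87 mm above the bench; below it a steel block 26 x 26 mm, from 23 to 45 mm. Axes as the gauge's
- reach_arm (a joint): how far the arm is drawn out, in m: 0 home (grip 50 mm from the sleeve's mouth), at most 0.125. A spring pulls it home with 4 N at 0 and 2 N more per 100 mm
- index_tip (a point): tip of the arm's index finger, a 3 mm steel bar that stands out from the foot of the grip to -x over the scale, 24.5 mm above the bench; moves with the arm and lies at the same gauge y as the grip's centre
- mark (a point): the mark: the upright 3 mm blade of the clip on the scale, its top 36 mm above the bench, 6 mm beyond the tip of the index to -x; the arm is at the mark when index and blade have the same gauge y. Axes as the gauge's
- mark_clip (a joint): place of the clip in m: the extension asked of the arm (60 to 100 mm); the clip is stiff, leave it
- wax_tin: loose round open tin of wax, 61 mm across, 18 mm high, on the bench beside the gauge (+x side); origin under its centre; to be left alone
- carving_chisel: loose chisel with a black handle, 70 x 186 x 26 mm, lying on the bench on the -x side of the gauge; origin at the centre of its underside; to be left alone
- offcut1: loose pine offcut 58 x 50 x 12 mm on the bench on the +x side of the gauge; origin at the centre of its underside; to be left alone

How it is judged:
By the outcome, as a careful person would: the job done as asked, in the order asked, and still so for the second after the job is handed in, while the arm keeps its last pose, push and grip.
It also fails if it takes over 51 s, if anything falls off the work surface, if the arm or the gripper's body presses on something with over 40 N, if the wrist force passes 120 N, or if a joint passes its speed limit or range.

## Working session

There is one attempt and no reset: what is moved stays moved. The work goes in short steps, Python scripts to look and compute and a tool call to move; the robot and the scene stay as the last step left them, time stands still between calls to the robot, and variables do not carry over. Pictures are saved under pics/ and viewed, and the job is handed in when it is done.

Besides the shell and the picture viewer there is one more tool, called after ">>>" by a JSON object that holds its "method" and its "body". apply_moves: Moves the arm, as the interface text tells. Its arguments: {"type":"object","properties":{"moves":{"type":"array"},"newtons":{"type":"number"}},"required":["moves"]}

```bash
ls; mkdir -p pics
cat > h.py <<'E'
import numpy as np, cv2, pickle
from rig import manip, imaging, workorder
def snap(n,tag):
    d=imaging.get_image(n); pickle.dump(d,open(f'{tag}.pkl','wb')); cv2.imwrite(f'pics/{tag}.png',cv2.cvtColor(d['image'],cv2.COLOR_RGB2BGR)); return d
def load(tag): return pickle.load(open(f'{tag}.pkl','rb'))
def ray(d,u,v):
    x=(u-d['cx'])/d['fx'];y=(v-d['cy'])/d['fy']
    rd=np.hypot(x,y);r=rd
    for _ in range(20): r=rd/(1+d['k1']*r*r)
    s=r/rd if rd>0 else 1
    return np.array([x*s,y*s,1.])
def onplane(d,u,v,z):
    R=np.array(d['R']);t=np.array(d['t']);c=-R.T@t;w=R.T@ray(d,u,v)
    return c+w*(z-c[2])/w[2]
def depthpt(d,u,v):
    R=np.array(d['R']);t=np.array(d['t']);z=d['range_z'][int(round(v)),int(round(u))]
    return R.T@(ray(d,u,v)*z-t)
def proj(d,X):
    c=np.array(d['R'])@X+np.array(d['t']);x,y=c[0]/c[2],c[1]/c[2];f=1+d['k1']*(x*x+y*y)
    return d['fx']*x*f+d['cx'],d['fy']*y*f+d['cy']
E
python3 - <<'E'
from h import *
s=manip.get_state();print(s, manip.pinch_z)
for n in ['side','top','wrist']:
    d=snap(n,n+'0');print(n,-np.array(d['R']).T@d['t'],d['fx'],d['k1'])
E
```

```text
pics
{'clock': 0.0, 'qpos': array([-1.41801365e+00,  2.76608598e-01,  1.50614042e+00, -1.04224400e-05,
        1.36067547e+00, -1.21003945e-01]), 'qd': array([ 0.00012018,  0.00032711,  0.00013135,  0.0010165 , -0.0003444 ,
        0.00029766]), 'effort': array([-5.52978531e-05, -4.16764891e+01, -2.45807952e+01,  1.18327384e-04,
        1.12569152e-02,  6.48682132e-06]), 'position': array([ 0.15537678, -0.55306618,  0.23042904]), 'ee_rot': array([-9.15719517e-04,  9.90644169e-01,  1.36467179e-01, -1.96476779e-05]), 'contact_force': array([-0.7096366 , -0.3178644 ,  0.12828323]), 'moment': array([ 0.01661525, -0.05051066, -0.07056259]), 'width': 0.08518632063202378} 0.0187
side [ 0.44532537 -0.86215262  0.57705827] 463.757836383157 -0.05861914795020297
top [ 0.47523439 -0.00419233  0.92733438] 493.8056289629725 -0.07246913719869519
wrist [ 0.23809949 -0.5300982   0.37272415] 331.88537837606634 -0.03998330494964527
```

View pics/top0.png

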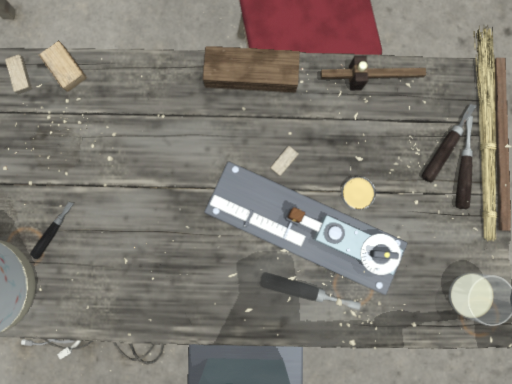

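View pics/side0.png

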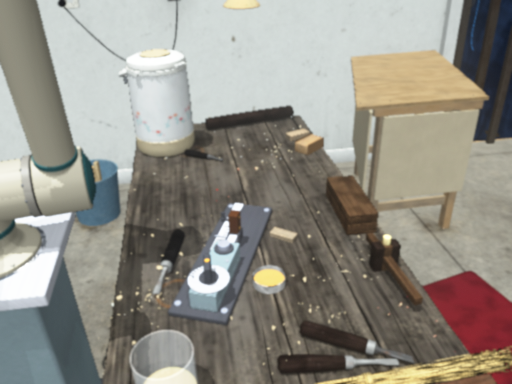

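Run:
```python
from h import *
d=load('top0');im=cv2.cvtColor(d['image'],cv2.COLOR_RGB2BGR)
cv2.imwrite('pics/top0c.png',cv2.resize(im[155:315,200:415],None,fx=3.7,fy=3.7,interpolation=cv2.INTER_CUBIC))
d=load('side0');im=cv2.cvtColor(d['image'],cv2.COLOR_RGB2BGR)
cv2.imwrite('pics/side0c.png',cv2.resize(im[195:330,150:300],None,fx=4.4,fy=4.4,interpolation=cv2.INTER_CUBIC))
```

```text
(no output)
```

View pics/top0c.png

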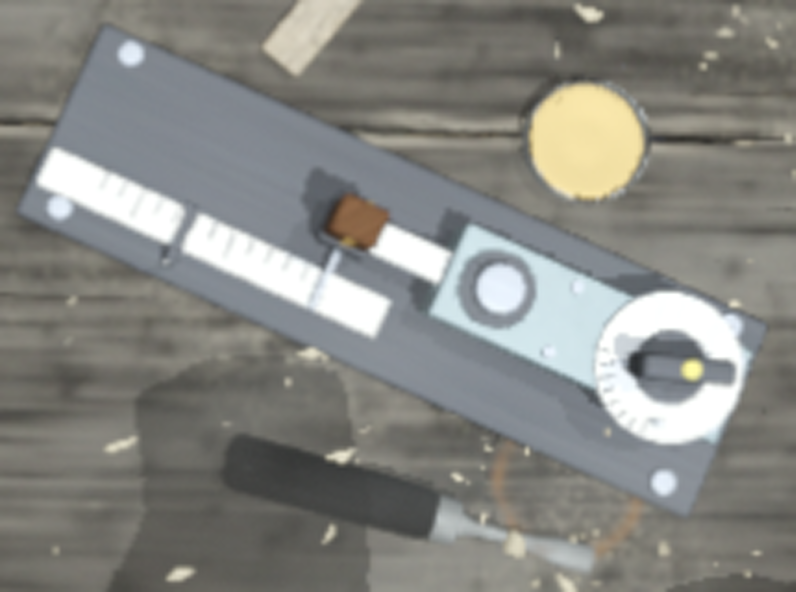

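View pics/side0c.png

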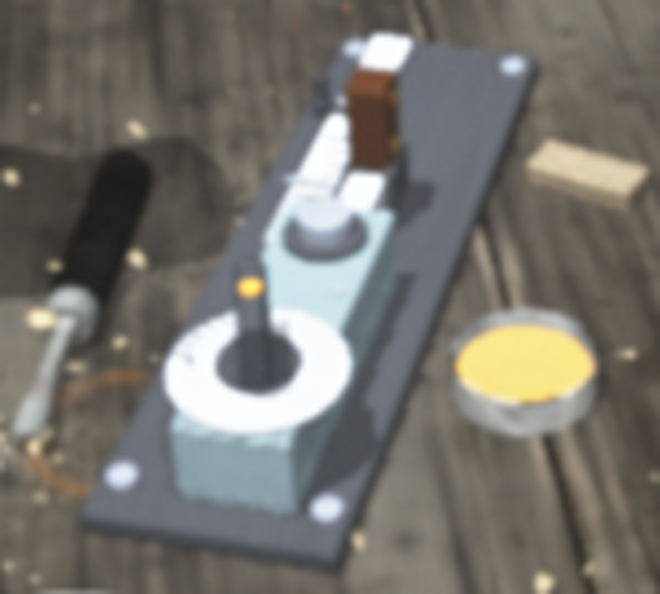

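```bash
cat >> h.py <<'E'
def cloud(d):
    h,w=d['range_z'].shape;u,v=np.meshgrid(np.arange(w),np.arange(h))
    x=(u-d['cx'])/d['fx'];y=(v-d['cy'])/d['fy'];rd=np.hypot(x,y);r=rd.copy()
    for _ in range(20): r=rd/(1+d['k1']*r*r)
    s=np.where(rd>0,r/np.maximum(rd,1e-9),1);z=d['range_z']
    P=np.stack([x*s*z,y*s*z,z],-1)-np.array(d['t'])
    return P@np.array(d['R'])
E
python3 - <<'E'
from h import *
d=load('top0');P=cloud(d);im=d['image'].astype(int)
roi=np.zeros(im.shape[:2],bool);roi[155:300,200:415]=1
print('bench z',np.median(P[60:150,100:180,2]))
m=(roi&(abs(P[...,2]-.012)<.004)).astype(np.uint8)
m=cv2.morphologyEx(m,cv2.MORPH_OPEN,np.ones((3,3)))
n,l,st,_=cv2.connectedComponentsWithStats(m);k=1+np.argmax(st[1:,4]);print(st[k])
ys,xs=np.nonzero(l==k)
W=np.array([onplane(d,u,v,.012)[:2] for u,v in zip(xs,ys)])
rect=cv2.minAreaRect(W.astype(np.float32)*1000);print('depth rect',rect)
# colour
b=(im[...,2]-im[...,0]>8)&(im.sum(2)<420)&roi
m=cv2.morphologyEx(b.astype(np.uint8),cv2.MORPH_OPEN,np.ones((3,3)))
n,l,st,_=cv2.connectedComponentsWithStats(m);k=1+np.argmax(st[1:,4]);print(st[k])
ys,xs=np.nonzero(l==k)
W=np.array([onplane(d,u,v,.012)[:2] for u,v in zip(xs,ys)])
rect=cv2.minAreaRect(W.astype(np.float32)*1000);print('col rect',rect, cv2.boxPoints(rect))
for c in [(105,25),(20,212),(690,515),(765,322)]:
    print(c,onplane(d,200+c[0]/3.7,155+c[1]/3.7,.012)[:2])
E
```

```text
bench z -0.0011270266905074357
[ 205  162  188  131 7008]
depth rect ((501.9400634765625, -107.67359924316406), (369.632568359375, 107.71334075927734), 66.59764862060547)
[ 215  163  165   72 3494]
col rect ((529.8414916992188, -90.05316162109375), (311.3792724609375, 67.32637023925781), 66.86289978027344) [[ 437.7104   -219.99289 ]
 [ 499.62152  -246.44763 ]
 [ 621.9726     39.886566]
 [ 560.06146    66.34131 ]]
(105, 25) [0.62054215 0.03863479]
(20, 212) [0.5247765  0.07857485]
(690, 515) [ 0.38148032 -0.25873371]
(765, 322) [ 0.47785625 -0.29690627]
```

```bash
cat >> h.py <<'E'
A=np.radians(66.7);yg=np.array([np.cos(A),np.sin(A)]);xg=np.array([np.sin(A),-np.cos(A)])
O=np.array([.5018,-.1082])-(-.0085*xg+.020*yg)
def w2g(p): q=np.array(p)[:2]-O; return np.round([q@xg*1000,q@yg*1000],1)
def g2w(x,y): return O+xg*x/1000+yg*y/1000
E
python3 - <<'E'
from h import *
print('O',O,xg,yg)
d=load('top0');P=cloud(d)
f=lambda c:(200+c[0]/3.7,155+c[1]/3.7)
for n,c,z in [('button',(500,288),.066),('collar',(495,288),.056),('dial',(671,367),.055),('finL',(635,365),.093),('finR',(735,372),.093),('yel',(693,368),.097),('gripA',(340,195),.087),('gripB',(388,212),.087),('gripC',(330,230),.087),('gripD',(375,248),.087),('clipA',(190,205),.036),('clipB',(170,255),.036),('idxtip',(315,305),.0245),('idxroot',(335,250),.0245)]:
    print(n,w2g(onplane(d,*f(c),z)),w2g(depthpt(d,*f(c))),depthpt(d,*f(c))[2])
G=(P[...,:2]-O);gx=G@xg*1000;gy=G@yg*1000
for n,lo,hi,r in [('grip',.08,.095,(-40,40,20,90)),('fin',.08,.11,(-60,60,-180,-60)),('but',.061,.07,(-30,30,-60,10))]:
    m=(P[...,2]>lo)&(P[...,2]<hi)&(gx>r[0])&(gx<r[1])&(gy>r[2])&(gy<r[3])
    pts=np.stack([gx[m],gy[m]],1).astype(np.float32)
    print(n,m.sum(),np.median(P[m][:,2]),cv2.minAreaRect(pts))
# clip profile by depth: pixels 0.018<z<0.045 with gx<-15
m=(P[...,2]>.017)&(P[...,2]<.045)&(gx<-14)&(gx>-70)&(gy>30)&(gy<210)
for a in np.stack([gx[m],gy[m],P[m][:,2]*1000],1).round(0)[:60]: print(a.astype(int),end=' ')
E
```

```text
O [ 0.50169588 -0.12993106] [ 0.91844638 -0.3955455 ] [0.3955455  0.91844638]
button [ -0.4 -25.6] [ -0.4 -25.6] 0.06610123191756119
collar [ -0.5 -24.9] [ -1.4 -23.3] 0.06713621920110059
dial [   0.2 -117.1] [  -3.  -107.8] 0.0916468202882084
finL [ -9.1 -92. ] [ -8.1 -94.8] 0.08101929229763156
finR [   7.  -135.3] [  10.7 -146.1] 0.055441659800218784
yel [   0.3 -115.8] [   0.6 -116.7] 0.0937538651729565
gripA [ 6.3 62.1] [ 6.2 62.1] 0.08705553993998066
gripB [ 8.3 38.7] [15.9 32.6] 0.00967328095448612
gripC [-10.4  59.7] [-9.9 59.3] 0.08041814740832776
gripD [-9.3 37.5] [-6. 34.] 0.043502485372214024
clipA [-23.9 124.1] [-23.1 124.4] 0.021419546538332064
clipB [-50.1 122.8] [-49.7 123.1] 0.020197442268676816
idxtip [-42.4  47.9] [-42.   47.3] 0.014436491882220757
idxroot [-13.6  50. ] [-12.8  49.3] 0.012748186592206846
grip 161 0.08614248726134718 ((-0.36788177490234375, 50.66059112548828), (23.670446395874023, 19.692644119262695), 88.33765411376953)
fin 187 0.09216013024685923 ((-0.24010610580444336, -114.74331665039062), (12.093160629272461, 42.6272087097168), 19.002439498901367
[... 275 characters left out ...]
 [-35 183  19] [-44 199  18] [-43 197  17] [-42 196  17] [-38 185  17] [-38 181  18] [-34 173  17] [-30 165  17] [-28 155  17] [-25 149  17] [-37 170  18] [-35 166  17] [-34 165  18] [-30 156  18] [-27 150  18] [-27 144  18] [-49 188  19] [-46 181  18] [-35 156  20] [-32 150  20] [-27 140  17] [-24 133  17] [-51 187  17] [-49 184  18] [-49 182  17] [-43 171  18] [-42 167  17] [-36 156  18] [-33 149  18] [-27 135  18] [-25 132  17] [-23 127  20] [-23 125  21] [-52 185  18] [-43 166  19] [-35 148  17] [-26 130  18] [-26 128  17] [-25 126  21] [-24 125  20] [-23 123  18] [-23 121  17] [-52 181  18] [-40 156  17] [-27 127  18] [-27 126  19] [-26 124  21] [-54 182  17] [-43 157  18] [-36 142  17]
```

```bash
cat >> h.py <<'E'
from scipy.spatial.transform import Rotation as Ro
def tool():
    s=manip.get_state();q=np.array(s['ee_rot']);return s,Ro.from_quat(q[[1,2,3,0]])
def goto(p,psi):
    s,R=tool();dp=np.array(p)-s['position']
    T=Ro.from_matrix(np.array([[np.cos(psi),np.sin(psi),0],[np.sin(psi),-np.cos(psi),0],[0,0,-1]]).T if 0 else np.column_stack([[np.cos(psi),np.sin(psi),0],[np.sin(psi),-np.cos(psi),0],[0,0,-1]]))
    print('t',s['clock'],'pos',s['position'].round(4),'g',w2g(s['position']),'psi',np.degrees(np.arctan2(*R.as_matrix()[[1,0],0])).round(2),'F',np.round(s['contact_force'],1),'w',round(s['width'],4),'q',np.round(s['qpos'],2))
    print('shift tool mm',(R.inv().apply(dp)*1000).round(1),'rotvec',(R.inv()*T).as_rotvec().round(4))
E
python3 - <<'E'
from h import *
d=load('top0');P=cloud(d)
m=(P[...,0]>.1)&(P[...,0]<.5)&(P[...,1]<-.25)&(P[...,1]>-.6)
print('max z',np.nanmax(P[...,2][m]), d['range_z'][270:325,450:510].min())
d2=load('side0');P=cloud(d2)
m=(P[...,0]>.15)&(P[...,0]<.45)&(P[...,1]<-.3)&(P[...,1]>-.6);print(np.percentile(P[...,2][m],[50,99,100]))
k=g2w(0,-115);print(k);goto([k[0],k[1],.15],np.radians(85.7))
E
```

```text
max z 0.09450253811288611 0.0
[0.02524807 0.09022813 0.09196803]
[ 0.45620815 -0.2355524 ]
t 0.15 pos [ 0.1554 -0.5532  0.2306] g [-150.6 -525.7] psi 15.69 F [0.3 0.1 0.4] w 0.0854 q [-1.42  0.28  1.51 -0.    1.36 -0.12]
shift tool mm [ 375.5 -224.3   81. ] rotvec [-1.1000e-03 -1.0000e-03 -1.2219e+00]
```

>>> {"method": "apply_moves", "body": {"moves": [0.0854, 0.032, -0.019, 0, 0, 0, 0, 0.0854, 0.032, -0.019, 0, 0, 0, 0, 0.0854, 0.032, -0.019, 0, 0, 0, 0, 0.0854, 0.032, -0.019, 0, 0, 0, 0, 0.0854, 0.032, -0.019, 0, 0, 0, 0, 0.0854, 0.032, -0.019, 0, 0, 0, 0, 0.0854, 0.032, -0.019, 0, 0, 0, 0, 0.0854, 0.032, -0.019, 0, 0, 0, 0], "newtons": 30}}

```text
clock: 0.82
position: [0.3631, -0.336, 0.2263]
ee_rot: [-0.001, 0.992, 0.129, -0.002]
contact_force: [-0.6, 0.3, -0.6]
width: 0.0855
```

Run:
```python
from h import *
k=g2w(0,-115);goto([k[0],k[1],.15],np.radians(85.7))
```

```text
t 0.8167 pos [ 0.3631 -0.336   0.2263] g [ -45.8 -244.1] psi 14.84 F [-0.6  0.3 -0.6] w 0.0855 q [-0.89  0.16  1.67 -0.    1.31  0.43]
shift tool mm [116.1 -73.1  76.1] rotvec [-0.0045  0.0018 -1.2367]
```

>>> {"method": "apply_moves", "body": {"moves": [0.0854, 0.029, -0.018, 0, 0, 0, 0, 0.0854, 0.029, -0.018, 0, 0, 0, 0, 0.0854, 0.029, -0.018, 0, 0, 0, 0, 0.0854, 0.029, -0.018, 0, 0, 0, 0, 0.0854, 0, 0, 0.01, 0, 0, -0.122, 0.0854, 0, 0, 0.01, 0, 0, -0.122, 0.0854, 0, 0, 0.01, 0, 0, -0.122, 0.0854, 0, 0, 0.01, 0, 0, -0.122]}}

```text
clock: 1.48
position: [0.4672, -0.222, 0.1857]
ee_rot: [-0.001, 0.928, 0.373, 0.001]
contact_force: [-0.2, -0.1, 0.3]
width: 0.0854
```

>>> {"method": "apply_moves", "body": {"moves": [0.0854, 0, 0, 0, 0, 0, -0.122, 0.0854, 0, 0, 0, 0, 0, -0.122, 0.0854, 0, 0, 0, 0, 0, -0.122, 0.0854, 0, 0, 0, 0, 0, -0.122, 0.0854, 0, 0, 0, 0, 0, -0.122, 0.0854, 0, 0, 0, 0, 0, -0.1, 0.0854, 0, 0, 0, 0, 0, 0, 0.0854, 0, 0, 0, 0, 0, 0]}}

```text
clock: 2.15
position: [0.4642, -0.2187, 0.1799]
ee_rot: [-0.006, 0.734, 0.679, 0.0]
contact_force: [0.3, 0.4, -0.3]
width: 0.0855
```

Run:
```python
from h import *
k=g2w(0,-115);goto([k[0],k[1],.15],np.radians(85.7))
d=snap('wrist','wrist1')
print(proj(d,np.array([*k,.093])))
```

```text
t 2.15 pos [ 0.4642 -0.2187  0.1799] g [  0.7 -96.4] psi 85.54 F [ 0.3  0.4 -0.3] w 0.0855 q [-0.58  0.23  1.71  0.    1.22 -0.5 ]
shift tool mm [-17.7  -6.4  29.8] rotvec [-0.009  -0.0091 -0.0027]
(np.float64(248.62903766210866), np.float64(221.18440685508384))
```

View pics/wrist1.png

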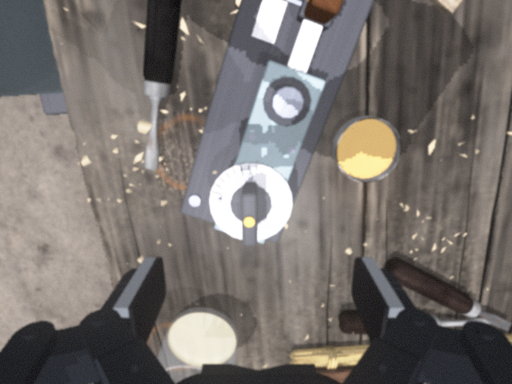

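>>> {"method": "apply_moves", "body": {"moves": [0.0854, -0.009, -0.003, 0.005, -0.008, -0.008, 0, 0.0854, -0.008, -0.003, 0.01, 0, 0, 0, 0.0854, 0, 0, 0.015, 0, 0, 0, 0.0854, 0, 0, 0.015, 0, 0, 0, 0.0854, 0, 0, 0.015, 0, 0, 0, 0.0854, 0, 0, 0.01, 0, 0, 0, 0.0854, 0, 0, 0, 0, 0, 0, 0.0854, 0, 0, 0, 0, 0, 0]}}

```text
clock: 2.87
position: [0.453, -0.2404, 0.1032]
ee_rot: [0.0, 0.738, 0.675, -0.001]
contact_force: [0.3, -0.7, -1.1]
width: 0.0853
```

Run:
```python
from h import *
k=g2w(0,-115);goto([k[0],k[1],.066],np.radians(85.7))
```

```text
t 2.8667 pos [ 0.453  -0.2404  0.1032] g [  -1.  -120.8] psi 84.95 F [ 0.3 -0.7 -1.1] w 0.0853 q [-0.62  0.29  1.83 -0.    1.02 -0.53]
shift tool mm [ 5.2  2.9 37.2] rotvec [-0.0016  0.002  -0.0131]
```

>>> {"method": "apply_moves", "body": {"moves": [0.0854, 0.005, 0.003, 0, 0, 0, -0.013, 0.0854, 0, 0, 0.012, 0, 0, 0, 0.0854, 0, 0, 0.012, 0, 0, 0, 0.0854, 0, 0, 0.009, 0, 0, 0, 0.0854, 0, 0, 0, 0, 0, 0, 0.0854, 0, 0, 0, 0, 0, 0, 0.0854, 0, 0, 0, 0, 0, 0, 0.0854, 0, 0, 0, 0, 0, 0]}}

```text
clock: 3.53
position: [0.4597, -0.2377, 0.0728]
ee_rot: [0.004, 0.733, 0.68, -0.0]
contact_force: [-0.5, 0.7, -0.5]
width: 0.0857
```

Run:
```python
from h import *
k=g2w(0,-115);goto([k[0],k[1],.066],np.radians(85.7))
```

```text
t 3.5333 pos [ 0.4597 -0.2377  0.0728] g [   4.1 -115.6] psi 85.72 F [-0.5  0.7 -0.5] w 0.0857 q [-0.61  0.33  1.87 -0.    0.94 -0.53]
shift tool mm [ 1.9 -3.7  6.7] rotvec [0.0062 0.0062 0.0003]
```

>>> {"method": "apply_moves", "body": {"moves": [0.0854, 0.002, -0.004, 0.005, 0, 0, 0, 0.0854, 0, 0, 0, 0, 0, 0, 0.0854, 0, 0, 0, 0, 0, 0, 0.0854, 0, 0, 0, 0, 0, 0, 0.0854, 0, 0, 0, 0, 0, 0, 0.0854, 0, 0, 0, 0, 0, 0, 0.0854, 0, 0, 0, 0, 0, 0, 0.0854, 0, 0, 0, 0, 0, 0]}}

```text
clock: 4.2
position: [0.4565, -0.2358, 0.0691]
ee_rot: [0.006, 0.733, 0.68, 0.0]
contact_force: [-0.1, 0.1, 0.1]
width: 0.0856
```

Run:
```python
from h import *
k=g2w(0,-115);goto([k[0],k[1],.066],np.radians(85.7))
print(manip.get_state()['qd'])
```

```text
t 4.2 pos [ 0.4565 -0.2358  0.0691] g [   0.4 -115.1] psi 85.72 F [-0.1  0.1  0.1] w 0.0856 q [-0.61  0.33  1.88 -0.    0.92 -0.53]
shift tool mm [ 0.3 -0.3  3.1] rotvec [0.0094 0.0081 0.0004]
[-1.07022052e-03 -1.87058758e-05 -9.54791384e-04  1.47881286e-03
 -2.60418227e-03  8.14312989e-04]
```

Well centred. Close on the fin while nudging down 2 mm.

>>> {"method": "apply_moves", "body": {"moves": [0.0854, 0, 0, 0.002, 0.008, 0.008, 0, 0.03, 0, 0, 0, 0, 0, 0, 0.0, 0, 0, 0, 0, 0, 0, 0.0, 0, 0, 0, 0, 0, 0, 0.0, 0, 0, 0, 0, 0, 0, 0.0, 0, 0, 0, 0, 0, 0, 0.0, 0, 0, 0, 0, 0, 0, 0.0, 0, 0, 0, 0, 0, 0], "newtons": 30}}

```text
clock: 4.87
position: [0.4549, -0.2358, 0.0668]
ee_rot: [-0.002, 0.733, 0.681, -0.001]
contact_force: [0.4, 0.1, -0.9]
width: 0.0112
```

Run:
```python
from h import *
k=g2w(0,-115);goto([k[0],k[1],.066],np.radians(85.7+71))
```

```text
t 4.8667 pos [ 0.4549 -0.2358  0.0668] g [  -1.  -115.8] psi 85.78 F [ 0.4  0.1 -0.9] w 0.0112 q [-0.61  0.34  1.88 -0.    0.93 -0.54]
shift tool mm [0.4 1.2 0.8] rotvec [-0.0023 -0.0029 -1.2378]
```

>>> {"method": "apply_moves", "body": {"moves": [0.0, 0, 0, 0, 0, 0, -0.08, 0.0, 0, 0, 0, 0, 0, -0.08, 0.0, 0, 0, 0, 0, 0, -0.08, 0.0, 0, 0, 0, 0, 0, -0.08, 0.0, 0, 0, 0, 0, 0, -0.08, 0.0, 0, 0, 0, 0, 0, -0.08, 0.0, 0, 0, 0, 0, 0, -0.08, 0.0, 0, 0, 0, 0, 0, 0]}}

```text
clock: 5.53
position: [0.4548, -0.2359, 0.0668]
ee_rot: [-0.001, 0.505, 0.863, -0.0]
contact_force: [-0.3, -0.2, 0.2]
width: 0.0112
```

Run:
```python
from h import *
k=g2w(0,-115);goto([k[0],k[1],.066],np.radians(85.7+71)); print(manip.get_state()['moment'])
```

```text
t 5.5333 pos [ 0.4548 -0.2359  0.0668] g [  -1.1 -115.8] psi 119.34 F [-0.3 -0.2  0.2] w 0.0112 q [-0.61  0.34  1.88 -0.    0.93 -1.13]
shift tool mm [-0.4  1.4  0.8] rotvec [-0.0009 -0.0022 -0.6521]
[-0.01127576  0.05155105 -0.01440482]
```

>>> {"method": "apply_moves", "body": {"moves": [0.0, 0, 0, 0, 0, 0, -0.08, 0.0, 0, 0, 0, 0, 0, -0.08, 0.0, 0, 0, 0, 0, 0, -0.08, 0.0, 0, 0, 0, 0, 0, -0.08, 0.0, 0, 0, 0, 0, 0, -0.08, 0.0, 0, 0, 0, 0, 0, -0.08, 0.0, 0, 0, 0, 0, 0, -0.08, 0.0, 0, 0, 0, 0, 0, 0]}}

```text
clock: 6.2
position: [0.4548, -0.236, 0.0668]
ee_rot: [-0.001, 0.243, 0.97, -0.0]
contact_force: [-0.9, -0.8, -0.0]
width: 0.0116
```

Run:
```python
from h import *
k=g2w(0,-115);goto([k[0],k[1],.066],np.radians(85.7+71)); print(manip.get_state()['moment'])
```

```text
t 6.2 pos [ 0.4548 -0.236   0.0668] g [  -1.1 -116. ] psi 151.92 F [-0.9 -0.8 -0. ] w 0.0116 q [-0.61  0.33  1.88 -0.    0.93 -1.69]
shift tool mm [-1.   1.1  0.8] rotvec [-0.0005 -0.0016 -0.0834]
[-0.05618587  0.04984932  0.00636961]
```

>>> {"method": "apply_moves", "body": {"moves": [0.0, 0, 0, 0, 0, 0, -0.04, 0.0, 0, 0, 0, 0, 0, -0.03, 0.0, 0, 0, 0, 0, 0, -0.03, 0.0, 0, 0, 0, 0, 0, -0.03, 0.0, 0, 0, 0, 0, 0, -0.02, 0.0, 0, 0, 0, 0, 0, 0, 0.0, 0, 0, 0, 0, 0, 0, 0.0, 0, 0, 0, 0, 0, 0]}}

```text
clock: 6.87
position: [0.4548, -0.236, 0.0668]
ee_rot: [-0.0, 0.184, 0.983, 0.001]
contact_force: [-0.7, -1.2, -0.8]
width: 0.0115
```

Run:
```python
from h import *
k=g2w(0,-115);goto([k[0],k[1],.066],np.radians(85.7+71)); print(manip.get_state()['moment'])
snap('top','top1')
d=snap('wrist','wrist2')
```

```text
t 6.8667 pos [ 0.4548 -0.236   0.0668] g [  -1.1 -115.9] psi 158.83 F [-0.7 -1.2 -0.8] w 0.0115 q [-0.62  0.33  1.88  0.    0.93 -1.82]
shift tool mm [-1.2  0.9  0.8] rotvec [ 0.0018 -0.0009  0.0372]
[-0.18609887  0.09574673 -0.892536  ]
```

View pics/wrist2.png

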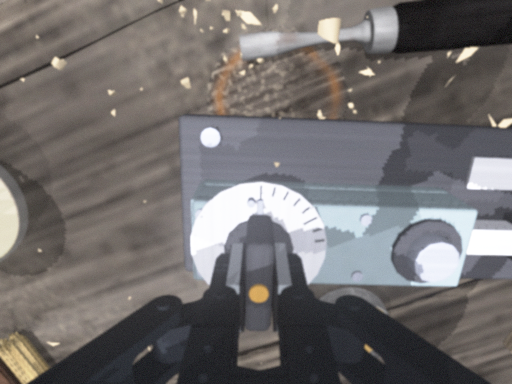

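>>> {"method": "apply_moves", "body": {"moves": [0.05, 0, 0, 0, 0, 0, 0, 0.05, 0, 0, 0, 0, 0, 0, 0.05, 0, 0, 0, 0, 0, 0, 0.05, 0, 0, -0.015, 0, 0, 0, 0.05, 0, 0, -0.02, 0, 0, 0, 0.05, 0, 0, -0.02, 0, 0, 0, 0.05, 0, 0, -0.01, 0, 0, 0, 0.05, 0, 0, 0, 0, 0, 0]}}

```text
clock: 7.63
position: [0.4548, -0.2352, 0.133]
ee_rot: [-0.002, 0.177, 0.984, 0.0]
contact_force: [-0.5, -0.3, 0.4]
width: 0.05
```

Run:
```python
from h import *
k=g2w(0,-25);goto([k[0],k[1],.11],A+np.pi/2)
d=snap('wrist','wrist3')
for n,c in [('knob',(0,-115,.093)),('but',(0,-25,.066)),('finend',(-22,-115,.093)),('finend+',(22,-115,.093))]: print(n,proj(d,np.array([*g2w(*c[:2]),c[2]])))
```

```text
t 7.6333 pos [ 0.4548 -0.2352  0.133 ] g [  -1.5 -115.3] psi 159.63 F [-0.5 -0.3  0.4] w 0.05 q [-0.61  0.26  1.79 -0.    1.1  -1.83]
shift tool mm [-6.2 90.1 23. ] rotvec [ 0.     -0.0041  0.0511]
knob (np.float64(257.0536569775152), np.float64(225.50840098518196))
but (np.float64(387.7139902076523), np.float64(214.86897037146142))
finend (np.float64(258.9457568504949), np.float64(191.01569006848194))
finend+ (np.float64(255.29514467028034), np.float64(257.5560450377428))
```

View pics/wrist3.png

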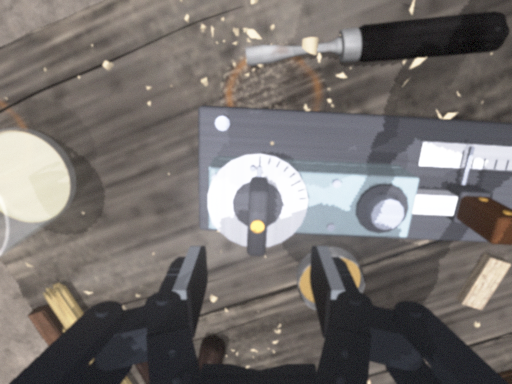

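>>> {"method": "apply_moves", "body": {"moves": [0.0, 0, 0, 0, 0, 0, 0.05, 0.0, -0.001, 0.02, 0, 0, 0, 0, 0.0, 0, 0.02, 0, 0, 0, 0, 0.0, 0, 0.02, 0, 0, 0, 0, 0.0, 0, 0.02, 0, 0, 0, 0, 0.0, 0, 0.01, 0.01, 0, 0, 0, 0.0, 0, 0, 0.01, 0, 0, 0, 0.0, 0, 0, 0, 0, 0, 0]}}

```text
clock: 8.35
position: [0.4894, -0.1487, 0.1043]
ee_rot: [-0.006, 0.201, 0.98, 0.0]
contact_force: [0.2, -0.8, -0.6]
width: 0.0002
```

Run:
```python
from h import *
k=g2w(0,-25);goto([k[0],k[1],.074],A+np.pi/2)
```

```text
t 8.35 pos [ 0.4894 -0.1487  0.1043] g [ -3.8 -22.1] psi 156.81 F [ 0.2 -0.8 -0.6] w 0.0002 q [-0.43  0.29  1.82 -0.    1.04 -1.59]
shift tool mm [-4.2 -2.9 30.3] rotvec [-0.0016 -0.0121  0.002 ]
```

>>> {"method": "apply_moves", "body": {"moves": [0.0, -0.004, -0.003, 0, 0, -0.01, 0, 0.0, 0, 0, 0.01, 0, 0, 0, 0.0, 0, 0, 0.01, 0, 0, 0, 0.0, 0, 0, 0.003, 0, 0, 0, 0.0, 0, 0, 0, 0, 0, 0, 0.0, 0, 0, 0, 0, 0, 0, 0.0, 0, 0, 0, 0, 0, 0, 0.0, 0, 0, 0, 0, 0, 0]}}

```text
clock: 9.02
position: [0.4909, -0.1568, 0.0783]
ee_rot: [-0.002, 0.201, 0.98, -0.002]
contact_force: [0.2, 0.4, 0.3]
width: 0.0001
```

Run:
```python
from h import *
k=g2w(0,-25);goto([k[0],k[1],.058],A+np.pi/2)
```

```text
t 9.0167 pos [ 0.4909 -0.1568  0.0783] g [  0.7 -28.9] psi 156.79 F [0.2 0.4 0.3] w 0.0001 q [-0.44  0.33  1.86 -0.01  0.96 -1.6 ]
shift tool mm [ 0.7  4.  20.3] rotvec [-0.004  -0.0027  0.0016]
```

>>> {"method": "apply_moves", "body": {"moves": [0.0, 0, 0.004, 0, 0, 0, 0, 0.0, 0, 0, 0, 0, 0, 0, 0.0, 0, 0, 0.005, 0, 0, 0, 0.0, 0, 0, 0.004, 0, 0, 0, 0.0, 0, 0, 0.003, 0, 0, 0, 0.0, 0, 0, 0.002, 0, 0, 0, 0.0, 0, 0, 0, 0, 0, 0, 0.0, 0, 0, 0, 0, 0, 0]}}

```text
clock: 9.68
position: [0.4942, -0.1534, 0.0649]
ee_rot: [0.001, 0.201, 0.98, -0.002]
contact_force: [-0.7, 1.0, 3.3]
width: 0.0001
```

Run:
```python
from h import *
k=g2w(0,-25);goto([k[0],k[1],.058],A+np.pi/2)
```

```text
t 9.6833 pos [ 0.4942 -0.1534  0.0649] g [  2.4 -24.5] psi 156.82 F [-0.7  1.   3.3] w 0.0001 q [-0.43  0.34  1.87 -0.01  0.93 -1.6 ]
shift tool mm [ 2.4 -0.4  6.9] rotvec [-0.0042  0.0019  0.002 ]
```

>>> {"method": "apply_moves", "body": {"moves": [0.0, 0.001, 0, 0.003, 0, 0, 0, 0.0, 0, 0, 0.003, 0, 0, 0, 0.0, 0, 0, 0.002, 0, 0, 0, 0.0, 0, 0, 0.002, 0, 0, 0, 0.0, 0, 0, 0.001, 0, 0, 0, 0.0, 0, 0, 0.001, 0, 0, 0, 0.0, 0, 0, 0.001, 0, 0, 0, 0.0, 0, 0, 0, 0, 0, 0]}}

```text
clock: 10.35
position: [0.4942, -0.1534, 0.0582]
ee_rot: [0.003, 0.201, 0.98, -0.003]
contact_force: [0.9, 0.1, -0.3]
width: 0.0003
```

Run:
```python
from h import *
k=g2w(0,-25);goto([k[0],k[1],.058],A+np.pi/2)
```

```text
t 10.35 pos [ 0.4942 -0.1534  0.0582] g [  2.4 -24.5] psi 156.83 F [ 0.9  0.1 -0.3] w 0.0003 q [-0.43  0.35  1.88 -0.01  0.9  -1.6 ]
shift tool mm [ 2.4 -0.4  0.2] rotvec [-0.0044  0.0069  0.0022]
```

>>> {"method": "apply_moves", "body": {"moves": [0.0, 0, 0, 0.002, 0, 0, 0, 0.0, 0, 0, 0.002, 0, 0, 0, 0.0, 0, 0, 0.003, 0, 0, 0, 0.0, 0, 0, 0.003, 0, 0, 0, 0.0, 0, 0, 0.003, 0, 0, 0, 0.0, 0, 0, 0.003, 0, 0, 0, 0.0, 0, 0, 0.003, 0, 0, 0, 0.0, 0, 0, 0.003, 0, 0, 0]}}

```text
clock: 11.02
position: [0.4944, -0.1535, 0.0577]
ee_rot: [0.007, 0.2, 0.98, -0.004]
contact_force: [-6.8, 3.5, 27.9]
width: -0.0001
```

Run:
```python
from h import *
k=g2w(0,-25);goto([k[0],k[1],.058],A+np.pi/2)
```

```text
t 11.0167 pos [ 0.4944 -0.1535  0.0577] g [  2.6 -24.5] psi 156.89 F [-6.8  3.5 27.9] w -0.0001 q [-0.43  0.35  1.89 -0.01  0.89 -1.6 ]
shift tool mm [ 2.6 -0.5 -0.3] rotvec [-0.0055  0.0145  0.0033]
```

>>> {"method": "apply_moves", "body": {"moves": [0.0, 0, 0, -0.005, 0, 0, 0, 0.0, 0, 0, -0.015, 0, 0, 0, 0.0, 0, 0, -0.02, 0, 0, 0, 0.0, 0, 0, -0.02, 0, 0, 0, 0.055, 0, 0, -0.02, 0, 0.014, 0, 0.055, 0, 0.02, 0, 0, 0, 0, 0.055, 0, 0.02, 0, 0, 0, 0, 0.055, 0, 0, 0, 0, 0, 0]}}

```text
clock: 11.68
position: [0.5076, -0.115, 0.1389]
ee_rot: [-0.002, 0.202, 0.979, -0.002]
contact_force: [0.0, 0.6, -0.7]
width: 0.0484
```

Run:
```python
from h import *
k=g2w(0,50);goto([k[0],k[1],.11],A+np.pi/2)
d=snap('wrist','wrist4');snap('side','side4')
for n,c in [('but',(0,-25,.058)),('grip',(0,50,.087)),('idx',(-42,50,.0245)),('mk',(-48,123,.036))]: print(n,proj(d,np.array([*g2w(*c[:2]),c[2]])))
```

```text
t 11.6833 pos [ 0.5076 -0.115   0.1389] g [-0.5 16. ] psi 156.71 F [ 0.   0.6 -0.7] w 0.0484 q [-0.35  0.27  1.76 -0.01  1.12 -1.51]
shift tool mm [-0.6 34.1 28.7] rotvec [-0.0054 -0.0034  0.0001]
but (np.float64(200.4233271676166), np.float64(200.14447026054006))
grip (np.float64(310.5336165545032), np.float64(216.3008986826701))
idx (np.float64(301.6286037807221), np.float64(134.28931901509063))
mk (np.float64(402.3271204709904), np.float64(129.16849507883475))
```

View pics/wrist4.png

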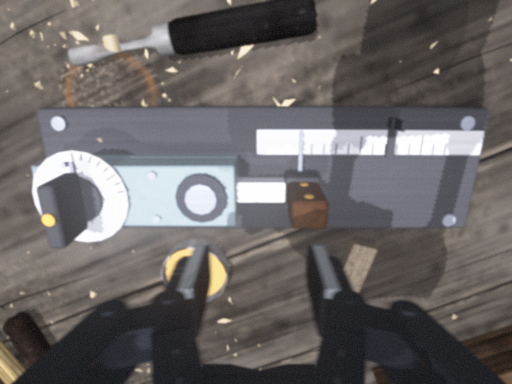

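Run:
```python
from h import *
d=load('wrist4');im=cv2.cvtColor(d['image'],cv2.COLOR_RGB2BGR)
cv2.imwrite('pics/w4c.png',cv2.resize(im[105:175,350:450],None,fx=8,fy=8,interpolation=cv2.INTER_CUBIC))
P=cloud(d)
for v in range(112,162,3):
    print(v,[f"{P[v,u,2]*1000:.0f}" for u in range(380,408)])
```

```text
112 ['12', '11', '10', '11', '11', '11', '11', '12', '11', '11', '11', '13', '11', '11', '10', '12', '11', '12', '11', '12', '12', '11', '11', '12', '12', '12', '12', '11']
115 ['10', '12', '11', '12', '12', '11', '12', '12', '11', '10', '12', '11', '12', '11', '10', '13', '11', '11', '11', '13', '11', '11', '12', '12', '12', '13', '11', '12']
118 ['11', '12', '12', '12', '11', '11', '12', '12', '11', '13', '15', '17', '18', '19', '21', '21', '21', '21', '22', '21', '12', '11', '12', '11', '12', '11', '11', '12']
121 ['12', '13', '12', '11', '12', '12', '13', '10', '11', '14', '17', '18', '20', '22', '22', '22', '24', '27', '29', '30', '31', '34', '34', '36', '36', '35', '37', '13']
124 ['11', '11', '11', '11', '11', '11', '12', '12', '281', '16', '17', '19', '20', '22', '21', '23', '23', '26', '29', '31', '32', '35', '36', '35', '35', '36', '11', '11']
127 ['12', '10', '11', '12', '12', '10', '11', '12', '11', '11', '16', '20', '22', '22', '21', '22', '23', '26', '29', '33', '34', '34', '36', '35', '36', '36', '11', '12']
130 ['15', '14', '14', '13', '15', '15', '15', '14', '14', '1
[... 1141 characters left out ...]
', '16']
151 ['16', '15', '14', '15', '14', '14', '17', '18', '18', '18', '18', '18', '18', '18', '18', '18', '15', '14', '15', '15', '16', '15', '14', '15', '14', '15', '15', '15']
154 ['15', '14', '14', '14', '14', '13', '17', '17', '18', '18', '17', '18', '18', '18', '17', '18', '14', '15', '13', '14', '15', '15', '15', '14', '14', '15', '15', '15']
157 ['12', '11', '12', '12', '11', '11', '18', '17', '17', '19', '18', '19', '18', '18', '18', '11', '12', '11', '12', '11', '12', '11', '12', '12', '11', '12', '11', '11']
160 ['12', '13', '12', '11', '13', '11', '12', '13', '10', '12', '11', '13', '12', '12', '11', '11', '12', '13', '11', '11', '10', '11', '12', '13', '12', '11', '11', '13']
```

View pics/w4c.png

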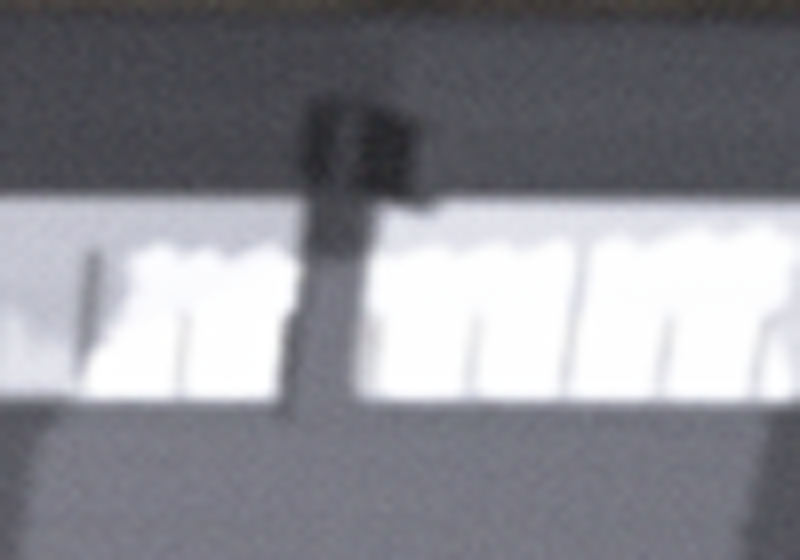

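Run:
```python
from h import *
d=load('wrist4');P=cloud(d);G=(P[...,:2]-O);gx=G@xg*1000;gy=G@yg*1000;Z=P[...,2]*1000
R=np.zeros(Z.shape,bool);R[112:162,380:412]=1
for n,lo,hi in [('blade top',34.3,38),('blade side',25,33),('blk',20.5,23.5),('band',17,19)]:
    m=R&(Z>lo)&(Z<hi);
    if n=='band': m[:135]=0
    print(n,m.sum(),'x',np.percentile(gx[m],[2,98]).round(1),'y',np.percentile(gy[m],[2,25,50,75,98]).round(1))
# index
R[:]=0;R[125:180,285:320]=1
m=R&(Z>22.5)&(Z<26.5)&(gx<-14);print('idx',m.sum(),gx[m].min(),gx[m].max(),np.percentile(gy[m],[2,50,98]))
m=(Z>84.5)&(Z<90)&(gx>-40)&(gx<40)&(gy>20)&(gy<90);print('grip',cv2.minAreaRect(np.stack([gx[m],gy[m]],1).astype(np.float32)))
# same with top0: band
d=load('top0');P=cloud(d);G=(P[...,:2]-O);gx=G@xg*1000;gy=G@yg*1000;Z=P[...,2]*1000
m=(Z>30)&(Z<40)&(gx<-20)&(gx>-70)&(gy>60)&(gy<180);print('top blade',gx[m],gy[m],Z[m])
# index/band in colour, rows: index line y from top image
```

```text
blade top 52 x [-54.  -46.5] y [121.8 122.5 123.4 124.3 125.1]
blade side 41 x [-54.5 -46.8] y [121.6 122.2 122.4 122.8 124.1]
blk 46 x [-54.5 -46.8] y [120.7 121.5 122.3 122.8 124.7]
band 180 x [-40.7 -22.8] y [120.4 122.1 123.9 125.7 127.7]
idx 139 -43.94747792778443 -14.486126078163505 [48.70096856 50.02071967 51.5329995 ]
grip ((-0.8340425491333008, 50.02226257324219), (20.07676887512207, 23.432104110717773), 1.7761574983596802)
top blade [-47.57547809 -46.91833991 -49.40900346 -48.55796457 -51.6766502
 -50.93616096 -53.29754059 -52.56566713] [125.89096362 124.17854745 124.98025704 123.42376775 125.96338403
 124.31569759 125.22477858 123.56823718] [32.81899767 36.00236323 39.7537364  36.14983137 35.4467154  35.87148448
 34.84341072 35.67289762]
```

>>> {"method": "apply_moves", "body": {"moves": [0.055, 0, 0.018, 0, 0, 0, 0, 0.055, 0, 0.01, 0, 0, 0, 0, 0.055, 0, 0, 0, 0, 0, 0, 0.055, 0, 0, 0.01, 0, 0, 0, 0.055, 0, 0, 0.01, 0, 0, 0, 0.055, 0, 0, 0.005, 0, 0, 0, 0.055, 0, 0, 0, 0, 0, 0, 0.055, 0, 0, 0, 0, 0, 0]}}

```text
clock: 12.45
position: [0.5128, -0.095, 0.1068]
ee_rot: [-0.008, 0.202, 0.979, -0.005]
contact_force: [-0.6, 0.3, -0.4]
width: 0.0551
```

Run:
```python
from h import *
k=g2w(-.4,50);goto([k[0],k[1],.056],A+np.pi/2)
```

```text
t 12.45 pos [ 0.5128 -0.095   0.1068] g [-3.6 36.5] psi 156.65 F [-0.6  0.3 -0.4] w 0.0551 q [-0.31  0.31  1.8  -0.01  1.05 -1.46]
shift tool mm [-3.9 14.2 50.5] rotvec [-0.0137 -0.013  -0.0007]
```

>>> {"method": "apply_moves", "body": {"moves": [0.055, -0.003, 0.008, 0, -0.013, -0.013, 0, 0.055, 0, 0.003, 0, 0, 0, 0, 0.055, 0, 0, 0, 0, 0, 0, 0.055, 0, 0, 0, 0, 0, 0, 0.055, 0, 0, 0, 0, 0, 0, 0.055, 0, 0, 0, 0, 0, 0, 0.055, 0, 0, 0, 0, 0, 0, 0.055, 0, 0, 0, 0, 0, 0]}}

```text
clock: 13.12
position: [0.5214, -0.0861, 0.1078]
ee_rot: [0.002, 0.203, 0.979, -0.0]
contact_force: [0.1, -0.3, 0.0]
width: 0.0551
```

Run:
```python
from h import *
k=g2w(-.4,50);goto([k[0],k[1],.056],A+np.pi/2)
```

```text
t 13.1167 pos [ 0.5214 -0.0861  0.1078] g [ 0.7 48. ] psi 156.63 F [ 0.1 -0.3  0. ] w 0.0551 q [-0.3   0.31  1.79  0.    1.04 -1.46]
shift tool mm [ 1.4  2.  51.8] rotvec [ 0.0006  0.004  -0.0012]
```

>>> {"method": "apply_moves", "body": {"moves": [0.055, 0.001, 0.002, 0, 0, 0, 0, 0.055, 0, 0, 0.008, 0, 0, 0, 0.055, 0, 0, 0.01, 0, 0, 0, 0.055, 0, 0, 0.01, 0, 0, 0, 0.055, 0, 0, 0.01, 0, 0, 0, 0.055, 0, 0, 0.006, 0, 0, 0, 0.055, 0, 0, 0, 0, 0, 0, 0.055, 0, 0, 0, 0, 0, 0]}}

```text
clock: 13.78
position: [0.5204, -0.0834, 0.0584]
ee_rot: [0.001, 0.202, 0.979, -0.0]
contact_force: [-0.4, 0.0, 0.3]
width: 0.055
```

Run:
```python
from h import *
k=g2w(-.4,50);goto([k[0],k[1],.056],A+np.pi/2)
```

```text
t 13.7833 pos [ 0.5204 -0.0834  0.0584] g [-1.3 50.2] psi 156.64 F [-0.4  0.   0.3] w 0.055 q [-0.29  0.36  1.86  0.    0.92 -1.45]
shift tool mm [-0.8 -0.2  2.4] rotvec [ 0.0004  0.002  -0.0011]
```

Now grip.

>>> {"method": "apply_moves", "body": {"moves": [0.03, 0, 0, 0.001, 0, 0, 0, 0.015, 0, 0, 0, 0, 0, 0, 0.015, 0, 0, 0, 0, 0, 0, 0.015, 0, 0, 0, 0, 0, 0, 0.015, 0, 0, 0, 0, 0, 0, 0.015, 0, 0, 0, 0, 0, 0, 0.015, 0, 0, 0, 0, 0, 0, 0.015, 0, 0, 0, 0, 0, 0], "newtons": 50}}

```text
clock: 14.45
position: [0.5201, -0.0845, 0.0575]
ee_rot: [0.001, 0.202, 0.979, -0.001]
contact_force: [-0.4, -1.4, -2.6]
width: 0.0232
```

Run:
```python
from h import *
k=g2w(-1,123.7);goto([k[0],k[1],.057],A+np.pi/2)
d=snap('wrist','wrist5')
```

```text
t 14.45 pos [ 0.5201 -0.0845  0.0575] g [-1.1 49. ] psi 156.67 F [-0.4 -1.4 -2.6] w 0.0232 q [-0.29  0.36  1.86 -0.    0.92 -1.45]
shift tool mm [-0.1 74.7  0.4] rotvec [-0.0014  0.0023 -0.0005]
```

View pics/wrist5.png

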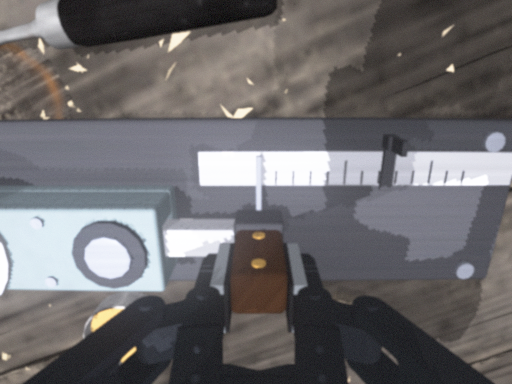

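>>> {"method": "apply_moves", "body": {"moves": [0.015, 0, 0.006, 0, 0, 0, 0, 0.015, 0, 0.008, 0, 0, 0, 0, 0.015, 0, 0.008, 0, 0, 0, 0, 0.015, 0, 0.008, 0, 0, 0, 0, 0.015, 0, 0.008, 0, 0, 0, 0, 0.015, 0, 0.006, 0, 0, 0, 0, 0.015, 0, 0.003, 0, 0, 0, 0, 0.015, 0, 0, 0, 0, 0, 0]}}

```text
clock: 15.17
position: [0.537, -0.0449, 0.0576]
ee_rot: [-0.0, 0.202, 0.979, -0.006]
contact_force: [-1.4, -3.8, -1.7]
width: 0.0235
```

Run:
```python
from h import *
k=g2w(-1,123.7);goto([k[0],k[1],.057],A+np.pi/2)
```

```text
t 15.1667 pos [ 0.537  -0.0449  0.0576] g [-1.2 92. ] psi 156.67 F [-1.4 -3.8 -1.7] w 0.0235 q [-0.2   0.38  1.83 -0.01  0.93 -1.36]
shift tool mm [-0.2 31.7  0.2] rotvec [-0.0114  0.0016 -0.0005]
```

>>> {"method": "apply_moves", "body": {"moves": [0.015, 0, 0.005, 0, -0.006, 0, 0, 0.015, 0, 0.006, 0, 0, 0, 0, 0.015, 0, 0.006, 0, 0, 0, 0, 0.015, 0, 0.005, 0, 0, 0, 0, 0.015, 0, 0.003, 0, 0, 0, 0, 0.015, 0, 0.001, 0, 0, 0, 0, 0.015, 0, 0, 0, 0, 0, 0, 0.015, 0, 0, 0, 0, 0, 0]}}

```text
clock: 15.83
position: [0.5455, -0.0252, 0.0576]
ee_rot: [-0.001, 0.203, 0.979, -0.006]
contact_force: [-1.7, -5.3, -2.6]
width: 0.0234
```

```bash
cat > chk.py <<'E'
from h import *
import sys
tag=sys.argv[1]
k=g2w(-1,123.7);goto([k[0],k[1],.057],A+np.pi/2)
d=snap('wrist',tag);P=cloud(d);G=(P[...,:2]-O);gx=G@xg*1000;gy=G@yg*1000;Z=P[...,2]*1000
m=(Z>34)&(Z<38)&(gx>-57)&(gx<-44)&(gy>100)&(gy<150);print('blade',m.sum(),np.percentile(gy[m],[2,50,98]).round(1) if m.any() else '')
m=(Z>22)&(Z<27)&(gx>-43)&(gx<-16)&(gy>40)&(gy<150);print('idx',m.sum(),np.percentile(gy[m],[2,50,98]).round(1))
im=cv2.cvtColor(d['image'],cv2.COLOR_RGB2BGR)
c=proj(d,np.array([*g2w(-40,118),.025]));u,v=int(c[0]),int(c[1])
v0=max(v-60,0);u0=max(u-90,0)
cv2.imwrite(f'pics/{tag}c.png',cv2.resize(im[v0:v0+120,u0:u0+180],None,fx=4.4,fy=4.4,interpolation=cv2.INTER_CUBIC))
E
python3 chk.py wrist6
```

```text
t 15.8333 pos [ 0.5455 -0.0252  0.0576] g [ -1.2 113.5] psi 156.63 F [-1.7 -5.3 -2.6] w 0.0234 q [-0.17  0.39  1.81 -0.02  0.94 -1.32]
shift tool mm [-0.2 10.2  0.4] rotvec [-0.0125  0.001  -0.0012]
blade 94 [122.6 123.9 125.2]
idx 233 [113.4 114.5 115.6]
```

View pics/wrist6c.png

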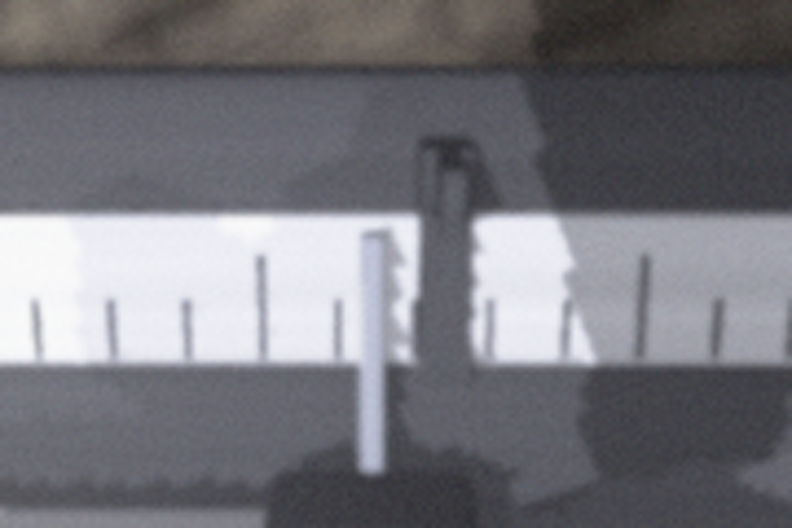

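>>> {"method": "apply_moves", "body": {"moves": [0.015, 0, 0.003, 0, -0.006, 0, 0, 0.015, 0, 0.003, 0, 0, 0, 0, 0.015, 0, 0.002, 0, 0, 0, 0, 0.015, 0, 0.001, 0, 0, 0, 0, 0.015, 0, 0, 0, 0, 0, 0, 0.015, 0, 0, 0, 0, 0, 0, 0.015, 0, 0, 0, 0, 0, 0, 0.015, 0, 0, 0, 0, 0, 0]}}

```text
clock: 16.55
position: [0.5473, -0.0208, 0.0575]
ee_rot: [-0.001, 0.203, 0.979, -0.006]
contact_force: [-1.6, -5.1, -2.2]
width: 0.0232
```

```bash
python3 chk.py wrist7
```

```text
t 16.55 pos [ 0.5473 -0.0208  0.0575] g [ -1.2 118.3] psi 156.61 F [-1.6 -5.1 -2.2] w 0.0232 q [-0.16  0.39  1.81 -0.01  0.94 -1.31]
shift tool mm [-0.2  5.4  0.5] rotvec [-0.012   0.0005 -0.0016]
blade 93 [122.9 124.  125.5]
idx 226 [118.2 119.3 120.5]
```

>>> {"method": "apply_moves", "body": {"moves": [0.015, 0, 0.002, 0, 0, 0, 0, 0.015, 0, 0.001, 0, 0, 0, 0, 0.015, 0, 0.001, 0, 0, 0, 0, 0.015, 0, 0.001, 0, 0, 0, 0, 0.015, 0, 0.001, 0, 0, 0, 0, 0.015, 0, 0.001, 0, 0, 0, 0, 0.015, 0, 0.001, 0, 0, 0, 0, 0.015, 0, 0.0005, 0, 0, 0, 0]}}

```text
clock: 17.27
position: [0.5495, -0.0159, 0.0576]
ee_rot: [-0.002, 0.203, 0.979, -0.008]
contact_force: [-1.8, -6.2, -1.7]
width: 0.0234
```

```bash
python3 chk.py wrist8
```

```text
t 17.2667 pos [ 0.5495 -0.0159  0.0576] g [ -1.2 123.7] psi 156.58 F [-1.8 -6.2 -1.7] w 0.0234 q [-0.15  0.39  1.8  -0.02  0.95 -1.3 ]
shift tool mm [-0.2  0.   0.6] rotvec [-0.0159  0.0002 -0.0021]
blade 95 [122.7 124.2 125.3]
idx 278 [123.5 124.6 126.3]
```

>>> {"method": "apply_moves", "body": {"moves": [0.015, 0, 0, 0, 0, 0, 0, 0.015, 0, 0, 0, 0, 0, 0, 0.015, 0, 0, 0, 0, 0, 0, 0.015, 0, 0, 0, 0, 0, 0, 0.015, 0, 0, 0, 0, 0, 0, 0.015, 0, 0, 0, 0, 0, 0, 0.015, 0, 0, 0, 0, 0, 0, 0.015, 0, 0, 0, 0, 0, 0]}}

```text
clock: 17.98
position: [0.5494, -0.0161, 0.0575]
ee_rot: [-0.001, 0.203, 0.979, -0.007]
contact_force: [-0.8, -4.1, -2.1]
width: 0.0229
```

```bash
python3 chk.py wrist9; python3 chk.py wrist10
```

```text
t 17.9833 pos [ 0.5494 -0.0161  0.0575] g [ -1.3 123.4] psi 156.54 F [-0.8 -4.1 -2.1] w 0.0229 q [-0.15  0.39  1.8  -0.02  0.95 -1.3 ]
shift tool mm [-0.3  0.3  0.5] rotvec [-0.0142  0.0003 -0.0028]
blade 87 [122.6 124.1 125.1]
idx 274 [123.3 125.  126.1]
t 18.0333 pos [ 0.5493 -0.0161  0.0576] g [ -1.3 123.4] psi 156.55 F [-1.2 -4.7 -1.6] w 0.0231 q [-0.15  0.39  1.8  -0.02  0.95 -1.3 ]
shift tool mm [-0.3  0.3  0.5] rotvec [-0.0142  0.0003 -0.0027]
blade 92 [122.6 124.1 125.6]
idx 278 [123.3 124.7 126.1]
```

View pics/wrist10c.png

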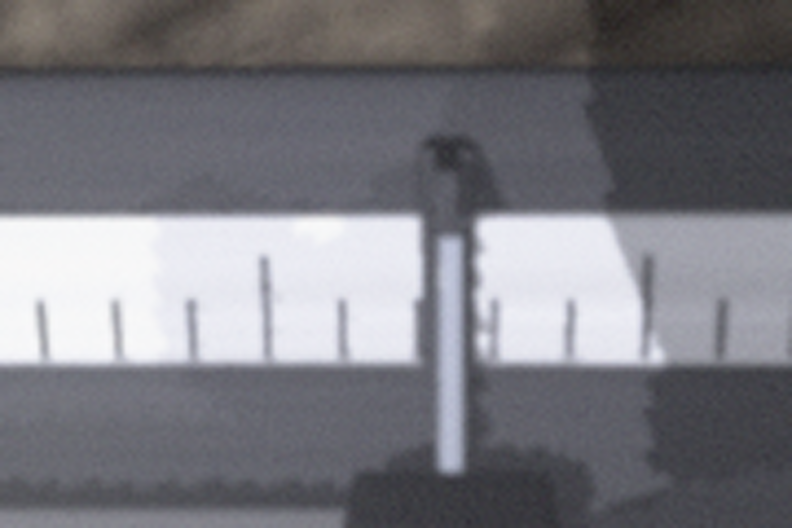

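Run:
```python
from h import *
a=load('top0');d=snap('top','top2')
im=cv2.cvtColor(d['image'],cv2.COLOR_RGB2BGR)
i0=cv2.cvtColor(a['image'],cv2.COLOR_RGB2BGR)
cv2.imwrite('pics/top2c.png',cv2.resize(np.vstack([im[150:305,200:415]]),None,fx=3.6,fy=3.6,interpolation=cv2.INTER_CUBIC))
P=cloud(d);G=(P[...,:2]-O);gx=G@xg*1000;gy=G@yg*1000
m=(P[...,2]>.08)&(P[...,2]<.11)&(abs(gx)<45)&(gy<-70)&(gy>-165)
print(m.sum(),cv2.minAreaRect(np.stack([gx[m],gy[m]],1).astype(np.float32)))
```

```text
197 ((-0.508819580078125, -114.87031555175781), (12.400726318359375, 43.01858901977539), 43.88856506347656)
```

View pics/top2c.png

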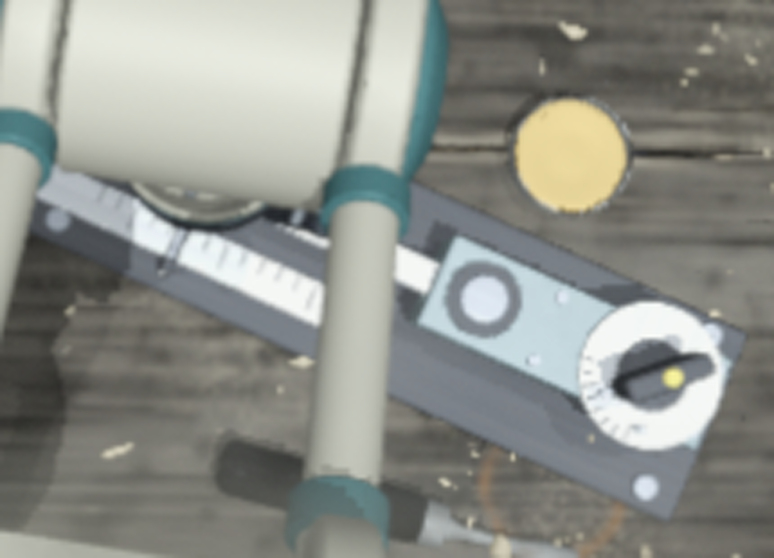

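```bash
python3 -c "
from h import *
print(workorder.sign_off())"
```

```text
the job is handed in; nothing more can be done
None
```

I set the reach gauge in the order asked and handed the job in at about 18 s, with the gripper still holding the arm out at the clip. The sign-off gives no verdict.

- **Knob:** I turned it anticlockwise until it met the zero stop, where the moment rose to about 0.9 N m. The wrist picture showed the pointer at the small pin, with the fin along the gauge's x.
- **Button:** I pressed it with closed fingers until it stopped at 57.7 mm (58 mm nominal). The push reached 28 N, below the 40 N limit. The arm then drew out freely.
- **Reach:** In the last wrist view the index was at a gauge y of about 124.7 to 125.0 mm and the clip blade at about 124.1 mm. That is 0.5 to 0.9 mm past the clip, and the arm held steady over 0.7 s of still rows. In the picture the two line up.
- **Peak pointer:** The top view shows the fin at about 46° (0.805 rad), which reads about 72.5 mm. The arm is drawn out about 74 to 75 mm, so the two differ by 1 to 2 mm, or about 1° of fin angle. I take that as measuring error.
- **Surroundings:** The clip reads the same place as before. The tin and chisel look unmoved in the last top view. The arm hides the offcut in that view, so I did not check it at the end, but nothing went near it.

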